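# Stand the blue connecting rod in its blue pocket

## Robot

A 6-joint arm with a two-finger parallel gripper is mounted at the origin on the work surface. World frame = base frame: x ahead of the robot, y to its left, z up, the work surface at z = 0. Lengths are in m, angles in degrees, forces in N, time in s.
With the tool pointing down it reaches from about 0.3 to 0.875 m from the base axis. Payload 6.4 kg.
Tool frame: the origin (TCP) lies at the very end of the fingers, on their centre line; the grasp point (between the pads) lies 19 mm behind it; z points along the fingers, y is the line along which they close (so a half turn about z gives the same grasp; the last joint's range is limited). The gripper opens to 85 mm and grips with 20 to 120 N. Pads are 22 mm wide; open, the fingers measure 114 mm over their backs; the gripper's body (76 mm by 85 mm) begins 54 mm behind the grasp point. The pads swing forward as they close: fully open they stand 13 mm farther back than shut.
Start: joints at [-84.07, 10.359, 92.074, -0, 77.567, -11.82], TCP at [0.175, -0.548, 0.231] pointing down, gripper open.
Joint ranges: [-171.53, 171.53], [-51.25, 118.39], [17.06, 147.69], [-65.23, 245.23], [0, 150.52], [-178.68, 178.68]. Speed limits (degrees/s): [147.25, 147.25, 172.46, 180, 180, 180].

## Interface

Orientations are given as a 3x3 rotation matrix whose columns are the frame's x, y, z axes.
In Python, from rig import arm, imaging gives the robot as it stands.
- The arm moves only by the shell command python3 -m jog 'ROWS' [OPENING] [FORCE]. ROWS is JSON, one flat list of numbers, 6 for each row, row after row: the shift along the tool's x, y, z scaled (see below), then the turn, a rotation vector about the tool's x, y, z scaled (see below). In form: [tx, ty, tz, wx, wy, wz, tx, ty, tz, wx, wy, wz, ...]. A call has 1 to 10 rows; each row shifts and turns the commanded pose from where the row before left it, along the tool's axes as they then stand; what a row does not reach is not made up. The controller multiplies each number of a shift by 0.25 m and each number of a turn by 2 pi rad. A row lasts 1/8 s, in which the tool goes at most 62.5 mm and 10.7 degrees, less where a joint would pass 70% of its speed; a pose out of reach is approached as far as the arm can. A call with a number of a shift or a turn outside -1 to 1 is refused whole. A call with a gripper value outside its range is refused whole. OPENING is the closure, from 0 (fully open) to 1 (shut), set as the call begins (- or left out, the last holds). The fingers move at their own pace and stop on an object; FORCE is the grip in N (left out, the last holds). Time passes only in rows, so rows that do not move let the fingers close. It gives the time, the measured TCP pose, the force, the opening and the grip force at its end, in the units of the state.
- arm.get_obs(): the state, without advancing time (a new reading comes with each control period).
- imaging.read_camera(name): name is "scene" or "top" or "wrist"; returns the picture (400x640x3 uint8, red, green, blue); there is no depth.
- imaging.camera_params(name): a dict with "camera_matrix" (3x3 intrinsics, pixels), "R" (3x3) and "t" (3): a world point X has camera coordinates R X + t; the wrist camera has in their place "mount" (4x4, takes a point from camera to tool coordinates, whose origin is the TCP and whose axes are the flange's). Camera axes: x right, y down, z forward; pixel columns grow to the right and rows downward; lengths in m; the calibration is good to about 2 mm. A picture is of the moment at which its call begins: read the wrist's pose just before it. camera_params takes no time and is no camera call.
- arm.finish_job(): hands the job in; it is judged then, once.
The state is a dict: "clock": time; "q": joint angles; "dq": joint speeds; "joint_efforts": joint torques, N m; "eef_pos": TCP position; "orientation": TCP orientation; "ft_force": force on the tool from outside, world axes, zero at the start; "torque": the same for the moment, N m; "grip_width": finger opening in m; "finger_force": force on a finger pad.
Only numpy, scipy, OpenCV 4.12 (cv2) and the standard library are available. Lean on these libraries where they do the work, as an engineer would, in place of code of your own. Each camera call takes 0.05 s, during which the arm holds its last target. There are 200 camera calls.

## Task

Take the blue-marked connecting rod out of its wooden cradle by the ends of its pin, lift it and ease your grip so that it swings and hangs plumb, heavy end down, and hold it steady so in the air. Then lower it upright to the floor of the blue pocket stand before you let go of it, and leave it standing there. Leave the red-marked rod lying in its cradle.

Things in the scene. Friction and masses are not known exactly. Their poses are not given: they have to be found in the camera images.
- blue_rod: Connecting rod, 168 mm long, 0.24 to 0.34 kg, shank and big end painted blue. Origin: middle of its fixed steel pin (18 mm diameter, 44 mm long, flat ends standing 10 mm out of the 32 mm round small end on both sides), along y; pinch it across its ends. x: from the big end out through the pin end. A 50 N grip keeps the rod about level; at 3 to 5 N it turns and hangs, still carried.
- blue_foot (a point): Middle of the blue rod's flat foot (40 by 22 mm, 22 along y), 152 mm from the pin on -x; axes as the rod. Next to it the big-end ring, 56 mm across, 22 thick; mass centre 70 mm from the pin. At the start the rod lies level, pin 42 mm above the table, its big end in the slot of a fixed wooden cradle, walls 48 mm high; the cradle ends 50 mm short of the pin, which is free below and beside.
- red_rod: The same kind of rod in the same kind of wooden cradle, but with its shank and big end painted red; same origin (middle of its pin) and axes. Not to be moved.
- blue_stand: Blue steel pocket fixed to the bench (a red one stands elsewhere). Origin under its centre at table height. Inside 70 mm along x, 33 mm along y, floor 6 mm above the table; walls straight to 66 mm, then flared at 45 degrees to a mouth 94 by 57 mm at 78 mm. The rod's pin must lie along the stand's y, either way round; with the rod standing in it the pin is 158 mm above the table.

How it is judged:
By the outcome, as a careful person would: the job done as asked, in the order asked, and still so for the second after the job is handed in, with the robot touching nothing.
It also fails if it takes over 58 s, if anything falls off the work surface, if the arm or the gripper's body presses on something with over 40 N, if the wrist force passes 120 N, or if a joint passes its speed limit or range.

## Working session

There is one attempt and no reset: what is moved stays moved. The work goes in short steps, Python scripts to look and compute and a shell command to move; the robot and the scene stay as the last step left them, time stands still between calls to the robot, and variables do not carry over. Pictures are saved under pics/ and viewed, at most 10 in all, crops included, and the job is handed in when it is done.

```bash
ls; mkdir -p pics; cat > h.py <<'E'
import numpy as np, cv2
from rig import arm, imaging
def params(n):
    p=imaging.camera_params(n); return {k:np.array(v) for k,v in p.items()}
def ray(n,uv):
    p=params(n); K=p["camera_matrix"]
    d=np.linalg.inv(K)@np.array([uv[0],uv[1],1.]); 
    R,t=p["R"],p["t"]; return -R.T@t, R.T@d
def onplane(n,uv,z):
    o,d=ray(n,uv); return o+d*(z-o[2])/d[2]
def proj(n,X):
    p=params(n); c=p["R"]@np.array(X)+p["t"]; c=p["camera_matrix"]@c; return c[:2]/c[2]
def save(name,im): cv2.imwrite("pics/"+name,im[...,::-1])
E
python3 - <<'E'
from h import *
o=arm.get_obs(); print({k:np.round(v,4).tolist() for k,v in o.items()})
a=imaging.read_camera("top"); b=imaging.read_camera("scene")
save("top0.png",a); save("scene0.png",b)
for n in ("top","scene"):
    r=ray(n,(320,200)); print(n,r)
print(params("wrist"))
E
```

```text
pics
{'clock': 0.0, 'q': [-84.071, 10.4018, 92.132, -0.0011, 77.5677, -11.8217], 'dq': [0.1243, 0.1368, -0.0383, 0.001, 0.001, 0.0689], 'joint_efforts': [-0.0016, -44.4874, -35.1339, -0.0002, 0.0091, -0.0], 'eef_pos': [0.1752, -0.5471, 0.2304], 'orientation': [[0.9524, 0.3049, -0.0002], [0.3049, -0.9524, 0.0018], [0.0003, -0.0017, -1.0]], 'ft_force': [-0.2705, 0.4817, -0.1557], 'torque': [0.0215, -0.0229, -0.0445], 'finger_force': 0.0, 'grip_width': 0.0853}
top (array([ 0.41092112, -0.00974444,  1.29082397]), array([ 0.0822294 , -0.02065072, -0.99649717]))
scene (array([ 0.71331718, -0.42797397,  0.79310563]), array([-0.23952524,  0.47667713, -0.84605861]))
{'camera_matrix': array([[298.43149609,   0.        , 319.09645961],
       [  0.        , 298.43149609, 197.83007247],
       [  0.        ,   0.        ,   1.        ]]), 'mount': array([[ 8.33173208e-04, -9.62352652e-01, -2.71802646e-01,
         6.93734009e-02],
       [ 9.99999608e-01,  7.20768878e-04,  5.13383672e-04,
        -4.69325888e-04],
       [-2.98149250e-04, -2.71802967e-01,  9.62352876e-01,
        -1.41932149e-01],
       [ 0.00000000e+00,  0.00000000e+00,  0.00000000e+00,
         1.00000000e+00]])}
```

View pics/top0.png

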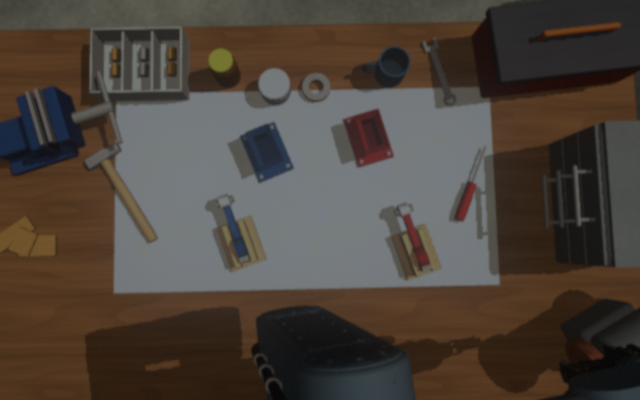

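View pics/scene0.png

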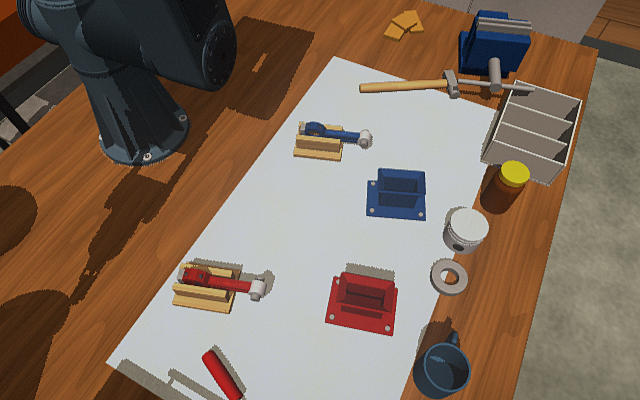

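```bash
python3 - <<'E'
from h import *
a=cv2.imread("pics/top0.png"); b=cv2.imread("pics/scene0.png")
a=np.clip(a.astype(float)*1.8,0,255).astype('uint8')
c=cv2.resize(a[110:280,195:315],None,fx=3.5,fy=3.5,interpolation=cv2.INTER_CUBIC)[:595]
d=cv2.resize(b[100:230,285:435],None,fx=4,fy=4,interpolation=cv2.INTER_CUBIC)
cv2.imwrite("pics/c1.png",c); cv2.imwrite("pics/d1.png",d)
E
```

```text
(no output)
```

View pics/c1.png

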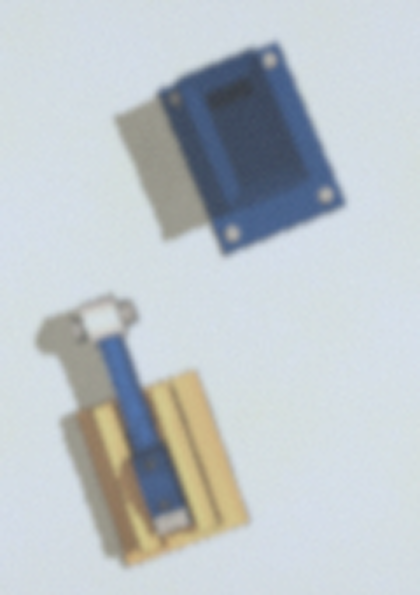

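View pics/d1.png

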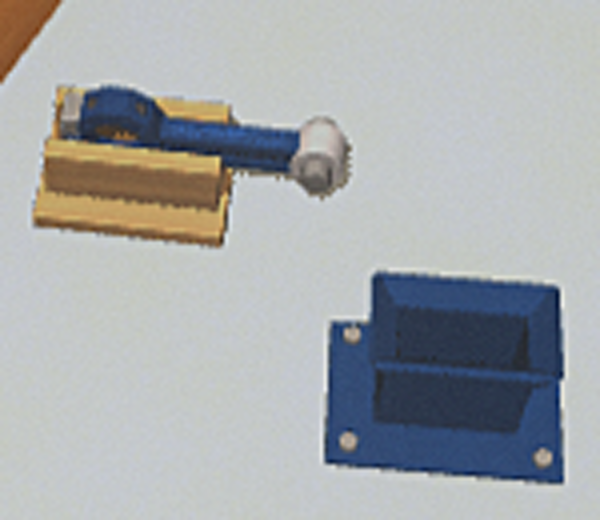

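```bash
python3 - <<'E'
from h import *
T=lambda u,v:(u/3.5+195-.36,v/3.5+110-.36)
S=lambda u,v:(u/4+285-.37,v/4+100-.37)
r=lambda x:np.round(x,4)
bt=[onplane("top",T(*p),.008) for p in [(176,98),(270,60),(326,194),(232,233)]]
print("bolts top",r(bt),"mean",r(np.mean(bt,0)))
bs=[onplane("scene",S(*p),.008) for p in [(543,457),(348,441),(352,333)]]
print("bolts scene",r(bs), "mid",r((bs[0]+bs[2])/2))
e=(bt[0]+bt[1]-bt[2]-bt[3])/2; f=(bt[0]+bt[3]-bt[1]-bt[2])/2
print("stand long dir",np.degrees(np.arctan2(e[1],e[0])),"short",np.degrees(np.arctan2(f[1],f[0])))
def tri(a,b):
    o1,d1=ray("top",a);o2,d2=ray("scene",b)
    s=np.linalg.lstsq(np.c_[d1,-d2],o2-o1,rcond=None)[0]
    p,q=o1+s[0]*d1,o2+s[1]*d2
    return (p+q)/2,np.linalg.norm(p-q)
# near pin end face (right end in top, front in scene)
print("pin right end",tri(T(134,311),S(316,174)))
print("pin L/R top z.042",r(onplane("top",T(74,327),.045)),r(onplane("top",T(134,311),.045)))
P=onplane("top",T(103,319),.05)
print("pin centre top",r(P), "scene right end face z.042",r(onplane("scene",S(316,174),.042)))
F=onplane("top",T(172,522),.05); print("foot top",r(F)); d=P-F
print("rod yaw",np.degrees(np.arctan2(d[1],d[0])),np.hypot(*d[:2]))
# blue shank mask PCA
a=cv2.imread("pics/top0.png").astype(int)
m=((a[...,0]-a[...,2]>30)).astype('uint8'); m[:197]=0;m[270:]=0;m[:,:205]=0;m[:,265:]=0
ys,xs=np.nonzero(m); print(len(xs))
w=np.array([onplane("top",(x,y),.047) for x,y in zip(xs,ys)])[:,:2]
c=w.mean(0);u,s,v=np.linalg.svd(w-c); print("shank dir",np.degrees(np.arctan2(v[0,1],v[0,0])),c)
E
```

```text
bolts top [[0.6777 0.1485 0.008 ]
 [0.704  0.0808 0.008 ]
 [0.606  0.0422 0.008 ]
 [0.5794 0.1096 0.008 ]] mean [0.6418 0.0953 0.008 ]
bolts scene [[0.703  0.0833 0.008 ]
 [0.6041 0.0437 0.008 ]
 [0.5774 0.1114 0.008 ]] mid [0.6402 0.0973 0.008 ]
stand long dir 21.530176268417563 short 111.41469174751047
pin right end (array([0.52173685, 0.17355187, 0.05245261]), np.float64(0.0014578060749001172))
pin L/R top z.042 [0.5116 0.2156 0.045 ] [0.5218 0.1743 0.045 ]
pin centre top [0.5162 0.1948 0.05  ] scene right end face z.042 [0.5197 0.1825 0.042 ]
foot top [0.3769 0.1489 0.05  ]
rod yaw 18.25342081618848 0.14672215880037454
201
shank dir -162.51962257711713 [0.45262143 0.17445401]
```

```bash
python3 -m jog '[0.14,-0.15,0,0,0,0, 0.14,-0.15,0,0,0,0, 0.14,-0.15,0,0,0,0, 0.14,-0.15,0,0,0,0, 0.14,-0.15,0,0,0,0, 0.14,-0.15,0,0,0,0, 0.14,-0.15,0,0,0,0, 0.14,-0.15,0,0,0,0, 0.14,-0.15,0,0,0,0, 0.14,-0.15,0,0,0,0]' 0 50
```

```text
clock: 1.35
eef_pos: [0.3946, -0.0821, 0.2312]
orientation: [[0.952, 0.305, 0.0], [0.305, -0.952, -0.0], [0.0, 0.0, -1.0]]
ft_force: [1.2, -1.3, -0.5]
grip_width: 0.0853
finger_force: 0.0
```

```bash
python3 -m jog '[0.133,-0.153,0,0,0,0, 0.133,-0.153,0,0,0,0, 0.133,-0.153,0,0,0,0, 0.133,-0.153,0,0,0,0, 0.133,-0.153,0,0,0,0, 0.133,-0.153,0,0,0,0, 0,0,0,0,0,0]' 
cat >> h.py <<'E'
def wcam():
    o=arm.get_obs(); im=imaging.read_camera("wrist"); p=params("wrist")
    R,t=np.array(o["orientation"]),np.array(o["eef_pos"]); M=p["mount"]
    return im,p["camera_matrix"],R@M[:3,:3],R@M[:3,3]+t
def wplane(uv,z,K,R,t):
    d=R@np.linalg.inv(K)@np.array([uv[0],uv[1],1.]); return t+d*(z-t[2])/d[2]
E
python3 - <<'E'
from h import *
im,K,R,t=wcam(); save("w1.png",im); np.savez("w1.npz",K=K,R=R,t=t); print(arm.get_obs()["eef_pos"])
E
```

```text
clock: 2.22
eef_pos: [0.5145, 0.1983, 0.2305]
orientation: [[0.951, 0.308, -0.001], [0.308, -0.951, 0.0], [-0.001, -0.001, -1.0]]
ft_force: [0.1, -0.5, 0.2]
grip_width: 0.0851
finger_force: 0.0
[0.51396338 0.19673585 0.23041072]
```

View pics/w1.png

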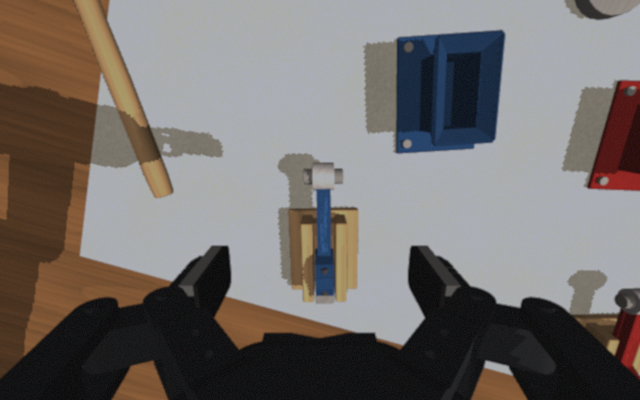

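```bash
python3 - <<'E'
from h import *
n=np.load("w1.npz"); g=(n["K"],n["R"],n["t"])
L=wplane((304,177),.045,*g);Rr=wplane((343,176.3),.045,*g)
P=wplane((323.5,176.5),.045,*g);F=wplane((325,298),.045,*g)
d=P-F;print(L,Rr,np.linalg.norm(L-Rr),P,(L+Rr)/2,F,np.degrees(np.arctan2(d[1],d[0])),np.hypot(*d[:2]))
e=L-Rr;print("pin y yaw",np.degrees(np.arctan2(e[1],e[0]))-90)
for b in [(408,46),(407,144)]: print("bolt",wplane(b,.008,*g))
# precise shank via mask
im=cv2.imread("pics/w1.png").astype(int); m=(im[...,0]-im[...,2]>40); m[:188]=0;m[300:]=0;m[:,:305]=0;m[:,340:]=0
ys,xs=np.nonzero(m); w=np.array([wplane((x,y),.047,*g) for x,y in zip(xs,ys)])[:,:2]
c=w.mean(0);v=np.linalg.svd(w-c)[2];print(len(xs),"shank yaw",np.degrees(np.arctan2(v[0,1],v[0,0])),c)
c1=im.clip(0,255).astype('uint8')
A=cv2.resize(c1[20:165,385:520],None,fx=4,fy=4,interpolation=cv2.INTER_CUBIC)
B=cv2.resize(c1[150:210,290:360],None,fx=3.5,fy=3.5,interpolation=cv2.INTER_CUBIC)
o=np.zeros((580,540+245,3),'uint8');o[:,:540]=A;o[:210,540:]=B;cv2.imwrite("pics/w1c.png",o)
E
```

```text
[0.51001521 0.21507059 0.045     ] [0.5242558  0.17387498 0.045     ] 0.043587528827463945 [0.51730023 0.19451891 0.045     ] [0.5171355  0.19447279 0.045     ] [0.36977993 0.14389377 0.045     ] 18.940891879446582 0.15596520013452825
pin y yaw 19.069364983692466
bolt [0.67914837 0.14868754 0.008     ]
bolt [0.57929108 0.10830192 0.008     ]
1414 shank yaw -160.7589297387951 [0.43897877 0.16836783]
```

View pics/w1c.png

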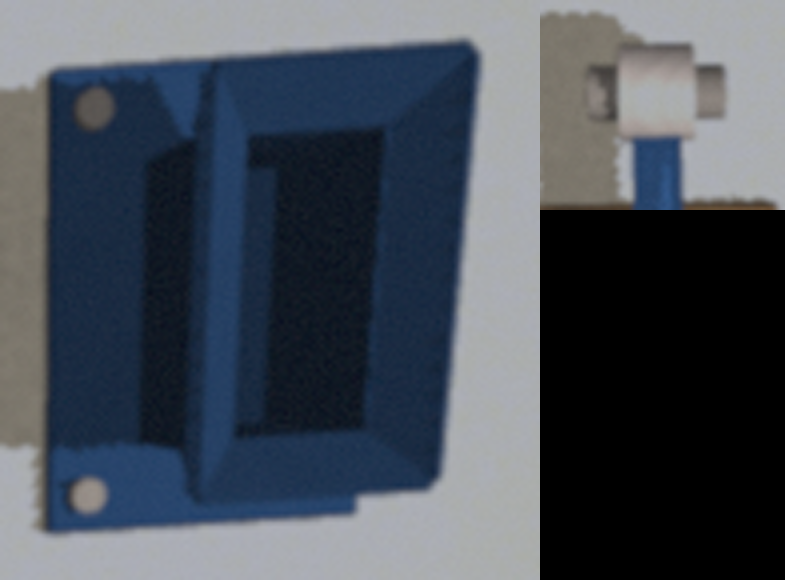

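```bash
python3 - <<'E'
from h import *
n=np.load("w1.npz"); g=(n["K"],n["R"],n["t"])
def quad(pts,z,f):
    q=np.array([f(p,z) for p in pts]);c=q.mean(0)
    e=(q[0]+q[1]-q[2]-q[3])/2;s=(q[0]+q[3]-q[1]-q[2])/2
    print(np.round(c,4),"yaw",np.degrees(np.arctan2(e[1],e[0])),np.degrees(np.arctan2(s[1],s[0]))-90,"size",np.linalg.norm(e),np.linalg.norm(s))
W=lambda p,z:wplane((p[0]/4+385-.37,p[1]/4+20-.37),z,*g)
quad([(214,62),(478,45),(438,487),(195,503)],.078,W)
quad([(247,135),(384,128),(363,428),(235,437)],.066,W)
S=lambda p,z:onplane("scene",(p[0]/4+285-.37,p[1]/4+100-.37),z)
quad([(560,289),(561,380),(372,365),(375,272)],.078,lambda p,z:S(p,z))
P=wplane((655/3.5-540/3.5+290-.36,93.5/3.5+150-.36),.045,*g);print(P)
T=np.array([.5170,.1947,.018]);o=arm.get_obs();print(np.array(o["orientation"]).T@(T-o["eef_pos"])/.25, o["clock"])
E
```

```text
[0.6422 0.0954 0.078 ] yaw 21.70868123149337 21.56343318963809 size 0.09686372380693278 0.058452022042595246
[0.6425 0.0955 0.066 ] yaw 22.126386320249974 21.3350597753994 size 0.06891262969771743 0.031860061128342436
[0.641  0.0951 0.078 ] yaw 21.23276884295824 20.771650403140384 size 0.09735052484166849 0.059132174615406916
[0.51711111 0.19563628 0.045     ]
[0.01054412 0.01153041 0.84962508] 2.275
```

```bash
python3 -m jog '[0.011,0.009,0.1,0,0,-0.0033, 0,0,0.2,0,0,0, 0,0,0.2,0,0,0, 0,0,0.2,0,0,0, 0,0,0.1,0,0,0, 0,0,0.05,0,0,0, 0,0,0,0,0,0]'
python3 - <<'E'
from h import *
im,K,R,t=wcam(); save("w2.png",im); o=arm.get_obs(); print(o["eef_pos"],o["ft_force"])
P=np.array([.5171,.1953,.042]); c=K@(R.T@(P-t)); print(c[:2]/c[2])
E
```

```text
clock: 3.15
eef_pos: [0.5173, 0.1935, 0.0186]
orientation: [[0.946, 0.324, -0.001], [0.324, -0.946, -0.0], [-0.001, -0.0, -1.0]]
ft_force: [-0.1, -0.5, 0.1]
grip_width: 0.0854
finger_force: 0.0
[0.51819336 0.19388092 0.01955726] [-0.47130277  0.47636936  0.76084875]
[315.98888085 274.71452442]
```

View pics/w2.png

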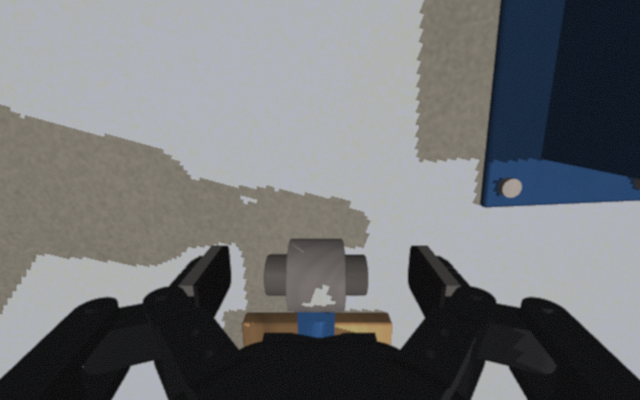

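```bash
python3 -m jog '[0,-0.0056,0,0,0,0, 0,0,0,0,0,0, 0,0,0,0,0,0]' 0.3 50; python3 -m jog '[0,0,0,0,0,0, 0,0,0,0,0,0, 0,0,0,0,0,0, 0,0,0,0,0,0, 0,0,0,0,0,0]' 0.6 50
```

```text
clock: 3.58
eef_pos: [0.5176, 0.1958, 0.0194]
orientation: [[0.946, 0.325, 0.001], [0.325, -0.946, 0.0], [0.001, 0.0, -1.0]]
ft_force: [0.0, 0.3, 0.3]
grip_width: 0.0601
finger_force: 0.0
clock: 4.2
eef_pos: [0.5174, 0.1957, 0.0189]
orientation: [[0.946, 0.325, 0.0], [0.325, -0.946, 0.0], [0.0, 0.0, -1.0]]
ft_force: [0.5, 0.3, 1.9]
grip_width: 0.0434
finger_force: 51.2
```

```bash
python3 -m jog '[0,0,-0.03,0,0,0, 0,0,-0.08,0,0,0, 0,0,-0.12,0,0,0, 0,0,-0.12,0,0,0, 0,0,-0.12,0,0,0, 0,0,-0.12,0,0,0, 0,0,-0.12,0,0,0, 0,0,-0.12,0,0,0, 0,0,-0.08,0,0,0, 0,0,-0.03,0,0,0]'; python3 -m jog '[0,0,0,0,0,0, 0,0,0,0,0,0]' 0.52 20;  python3 -m jog '[0,0,0,0,0,0, 0,0,0,0,0,0]' 0.51 20
```

```text
clock: 5.45
eef_pos: [0.5174, 0.1957, 0.2549]
orientation: [[0.946, 0.325, 0.001], [0.325, -0.946, 0.0], [0.001, 0.0, -1.0]]
ft_force: [-0.5, 0.2, -3.8]
grip_width: 0.0431
finger_force: 51.4
clock: 5.7
eef_pos: [0.5165, 0.1955, 0.2524]
orientation: [[0.946, 0.325, -0.002], [0.325, -0.946, -0.0], [-0.002, -0.0, -1.0]]
ft_force: [0.4, 0.0, -2.8]
grip_width: 0.0432
finger_force: 51.4
clock: 5.95
eef_pos: [0.5169, 0.1956, 0.2531]
orientation: [[0.946, 0.325, -0.001], [0.325, -0.946, -0.0], [-0.001, -0.0, -1.0]]
ft_force: [-0.5, -0.1, -2.1]
grip_width: 0.0429
finger_force: 51.4
```

```bash
python3 -m jog '[0,0,0,0,0,0, 0,0,0,0,0,0]' 0.505 20;  python3 -m jog '[0,0,0,0,0,0, 0,0,0,0,0,0]' 0.5 20
```

```text
clock: 6.2
eef_pos: [0.5172, 0.1956, 0.2537]
orientation: [[0.946, 0.325, -0.0], [0.325, -0.946, 0.0], [-0.0, -0.0, -1.0]]
ft_force: [0.0, -0.5, -3.1]
grip_width: 0.0431
finger_force: 51.4
clock: 6.45
eef_pos: [0.5172, 0.1956, 0.2538]
orientation: [[0.946, 0.325, 0.0], [0.325, -0.946, 0.0], [0.0, -0.0, -1.0]]
ft_force: [-0.0, 0.9, -2.8]
grip_width: 0.0428
finger_force: 51.4
```

```bash
python3 - <<'E'
from h import *
im=imaging.read_camera("wrist"); save("w3.png",im); o=arm.get_obs(); print(o["torque"],o["finger_force"],o["grip_width"])
E
```

```text
[ 0.08213296 -0.16210232  0.02549735] 51.395684480667114 0.042919194164735205
```

```bash
for c in 1; do python3 -m jog '[0,0,0,0,0,0, 0,0,0,0,0,0]' 0.497 20 | grep -E "clock|grip|finger"; done; python3 -m jog '[0,0,0,0,0,0, 0,0,0,0,0,0]' 0.494 20| grep -E "clock|grip|finger"
```

```text
clock: 6.75
grip_width: 0.0431
finger_force: 51.4
clock: 7.0
grip_width: 0.0433
finger_force: 39.2
```

```bash
python3 -m jog '[0,0,0,0,0,0, 0,0,0,0,0,0]' 0.492 20| grep -E "clock|grip|finger"
```

```text
clock: 7.25
grip_width: 0.0433
finger_force: 30.7
```

```bash
python3 -m jog '[0,0,0,0,0,0, 0,0,0,0,0,0]' 0.489 20| grep -E "clock|grip|finger"; python3 -m jog '[0,0,0,0,0,0, 0,0,0,0,0,0]' 0.4875 20| grep -E "clock|grip|finger"
```

```text
clock: 7.5
grip_width: 0.0439
finger_force: 17.3
clock: 7.75
grip_width: 0.0437
finger_force: 9.7
```

```bash
python3 -m jog '[0,0,0,0,0,0, 0,0,0,0,0,0]' 0.4868 20| grep -E "clock|grip|finger|ft"; python3 -m jog '[0,0,0,0,0,0, 0,0,0,0,0,0,0,0,0,0,0,0, 0,0,0,0,0,0]' 0.4865 20| grep -E "clock|grip|finger|ft"
python3 - <<'E'
from h import *
im=imaging.read_camera("scene"); im2=imaging.read_camera("wrist"); o=arm.get_obs(); print(o["torque"],o["finger_force"])
save("m1.png",np.hstack([im[40:240,240:440],im2[150:350,170:470]]))
E
```

```text
clock: 8.0
ft_force: [-0.4, 0.1, -3.2]
grip_width: 0.0439
finger_force: 7.1
clock: 8.5
ft_force: [1.2, -0.2, -3.2]
grip_width: 0.0438
finger_force: 6.0
[-0.00300473  0.00508457 -0.04406554] 5.999060645699501
```

View pics/m1.png

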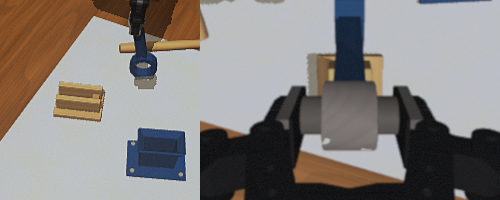

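```bash
python3 -m jog '[0,0,0,0,0,0, 0,0,0,0,0,0, 0,0,0,0,0,0, 0,0,0,0,0,0]' 0.4862 20| grep -E "clock|grip|finger|ft|eef"
python3 - <<'E'
from h import *
im=imaging.read_camera("scene"); im2=imaging.read_camera("wrist"); o=arm.get_obs(); print(o["torque"],o["finger_force"],o["clock"])
c=cv2.resize(im[60:140,350:430],None,fx=5,fy=5,interpolation=cv2.INTER_CUBIC)
d=cv2.resize(im2[100:320,240:400],None,fx=1.8,fy=1.8,interpolation=cv2.INTER_CUBIC)
save("m2.png",np.hstack([c[:396],d[:396]]))
R=np.array(o["orientation"]); p=np.array(o["eef_pos"])
pin=p-R[:,2]*.020
pm=params("wrist");M=pm["mount"]
def pw(X):
    t=R.T@(X-p); c=np.linalg.inv(M)@np.r_[t,1]; c=pm["camera_matrix"]@c[:3]; return c[:2]/c[2]
for a in (-8,-4,0,4,8):
    s,cc=np.sin(np.radians(a)),np.cos(np.radians(a))
    f=lambda L,w=0: pin+R[:,0]*(L*s+w*cc)+np.array([0,0,1])*(-L*cc+w*s)
    print(a,"ring scene",((proj("scene",f(.124))-[350,60])*5).round(),"pin scene",((proj("scene",pin)-[350,60])*5).round(),"foot +x edge wrist",((pw(f(.152,.02))-[240,100])*1.8+[400,0]).round(),"ring edge",((pw(f(.124,.028))-[240,100])*1.8+[400,0]).round())
E
```

```text
clock: 9.1
eef_pos: [0.5172, 0.1956, 0.2538]
ft_force: [1.0, 0.3, -3.0]
grip_width: 0.0442
finger_force: 4.8
[-0.03925659 -0.00890203  0.0059247 ] 4.84897255897522 9.2
-8 ring scene [ 59. 222.] pin scene [135. -11.] foot +x edge wrist [543. 163.] ring edge [543. 153.]
-4 ring scene [ 79. 226.] pin scene [135. -11.] foot +x edge wrist [543. 144.] ring edge [543. 135.]
0 ring scene [ 99. 229.] pin scene [135. -11.] foot +x edge wrist [543. 124.] ring edge [543. 118.]
4 ring scene [120. 230.] pin scene [135. -11.] foot +x edge wrist [543. 104.] ring edge [543. 100.]
8 ring scene [140. 231.] pin scene [135. -11.] foot +x edge wrist [543.  84.] ring edge [543.  82.]
```

View pics/m2.png

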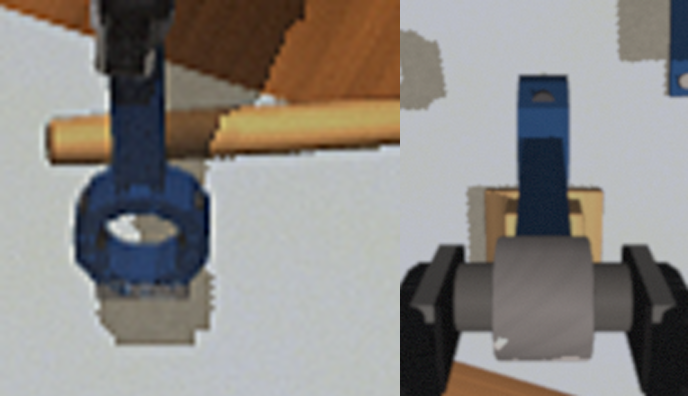

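```bash
cat >> h.py <<'E'
def swing():
    """swing angle (deg) of hanging rod from wrist view: top edge of the blue big end"""
    o=arm.get_obs(); im=imaging.read_camera("wrist").astype(int)
    b=(im[...,2]-im[...,0]>25)[:,310:325].mean(1)>.6
    i=200
    while b[i-1] or b[i-2]: i-=1
    R=np.array(o["orientation"]);p=np.array(o["eef_pos"]);pm=params("wrist");Mi=np.linalg.inv(pm["mount"])
    pin=p-R[:,2]*.020; best=[]
    A=np.arange(-30,30,.25)
    for a in A:
        s,c=np.sin(np.radians(a)),np.cos(np.radians(a)); rows=[]
        for th in np.radians(np.arange(-90,91,5)):
            L=.124+.028*np.sin(th);w=.028*np.cos(th)
            X=pin+R[:,0]*(L*s+w*c)+np.array([0,0,1])*(-L*c+w*s)
            q=pm["camera_matrix"]@(Mi@np.r_[R.T@(X-p),1])[:3]; rows.append(q[1]/q[2])
        best.append(min(rows))
    return float(A[np.argmin(abs(np.array(best)-i))]),i,round(o["finger_force"],2),o["clock"],[round(x,3) for x in o["torque"]],np.round(o["eef_pos"],4).tolist()
E
python3 -c "
from h import *
print(swing())"
python3 -m jog '[0,0,0,0,0,0, 0,0,0,0,0,0, 0,0,0,0,0,0, 0,0,0,0,0,0]' 0.486 20| grep -E "grip|finger"
python3 -c "
from h import *
print(swing())"
```

```text
(3.0, 157, 4.85, 9.2, [np.float64(-0.039), np.float64(-0.009), np.float64(0.006)], [0.5172, 0.1956, 0.2538])
grip_width: 0.044
finger_force: 4.1
(3.0, 157, 4.13, 9.75, [np.float64(-0.046), np.float64(0.063), np.float64(0.042)], [0.5172, 0.1956, 0.2538])
```

```bash
sed -i 's/\[:,310:325\].mean(1)>.6/[:,308:312].mean(1)>.6/' h.py
python3 -c "
from h import *
print(swing())"
python3 -m jog '[0,0,0,0,0,0, 0,0,0,0,0,0, 0,0,0,0,0,0, 0,0,0,0,0,0]' 0.4859 20| grep -E "grip|finger"
python3 -c "
from h import *
print(swing())"
```

```text
(8.5, 143, 4.13, 9.8, [np.float64(-0.024), np.float64(0.008), np.float64(0.026)], [0.5172, 0.1956, 0.2538])
grip_width: 0.044
finger_force: 3.8
(-8.0, 185, 3.76, 10.35, [np.float64(-0.056), np.float64(0.089), np.float64(-0.007)], [0.5172, 0.1956, 0.2538])
```

```bash
for i in 1 2; do python3 -c "
from h import *
print(swing()[:4])"; done
python3 -m jog '[0,0,0,0,0,0]' 0.4859 20| grep -E "finger"
python3 -c "
from h import *
print(swing()[:4])
im=imaging.read_camera('scene').astype(int)[60:140,350:430]
m=(im[...,2]-im[...,0]>25);m[:30]=0
m,=[m];k,l,s,c=cv2.connectedComponentsWithStats(m.astype('uint8'));j=1+np.argmax(s[1:,4]);print((s[j]*5).tolist(),c[j]*5)"
```

```text
(7.0, 147, 3.76, 10.4)
(-11.25, 193, 3.76, 10.45)
finger_force: 3.8
(7.0, 147, 3.76, 10.625)
[65, 150, 140, 145, 2290] [135.09825328 222.76200873]
```

```bash
sed -i 's/im\[...,2\]-im\[...,0\]>25)\[:,308:312\].mean(1)>.6/cv2.GaussianBlur((im[...,2]-im[...,0]).astype(float),(5,5),0)>12)[:,308:331].max(1)/; s/while b\[i-1\] or b\[i-2\]/while b[i-5:i].any()/' h.py
python3 -m jog '[0,0,0,0,0,0, 0,0,0,0,0,0, 0,0,0,0,0,0, 0,0,0,0,0,0]' 0.4858 20| grep -E "grip|finger"
for i in 1 2; do python3 -c "
from h import *
print(swing()[:4])"; done
```

```text
grip_width: 0.0439
finger_force: 3.4
(8.5, 143, 3.39, 11.225)
(8.5, 143, 3.39, 11.275)
```

```bash
python3 -m jog '[0,0,0,0,-0.007,0, 0,0,0,0,-0.007,0, 0,0,0,0,-0.006,0, 0,0,0,0,0,0, 0,0,0,0,0,0]' 0.4858 20
cat >> h.py <<'E'
def scene_ring():
    im=imaging.read_camera('scene').astype(int)
    m=(im[...,2]-im[...,0]>25);m[:90]=0;m[140:]=0;m[:,:350]=0;m[:,430:]=0
    k,l,s,c=cv2.connectedComponentsWithStats(m.astype('uint8'));j=1+np.argmax(s[1:,4]);x=s[j][0]+s[j][2]/2-.5
    o=arm.get_obs();R=np.array(o["orientation"]);pin=np.array(o["eef_pos"])-R[:,2]*.02
    h=np.r_[R[:2,0],0];h/=np.linalg.norm(h);A=np.arange(-20,20.1,.25)
    X=[proj("scene",pin+.124*(h*np.sin(a)-np.array([0,0,np.cos(a)])))[0] for a in np.radians(A)]
    return float(A[np.argmin(abs(np.array(X)-x))]),s[j].tolist()
E
python3 -c "
from h import *
print(swing()[:4],scene_ring())"
```

```text
clock: 11.95
eef_pos: [0.5172, 0.1956, 0.2537]
orientation: [[0.938, 0.325, -0.118], [0.322, -0.946, -0.04], [-0.125, -0.0, -0.992]]
ft_force: [0.7, -0.3, -3.3]
grip_width: 0.044
finger_force: 3.4
(-0.5, 147, 3.37, 11.95) (-2.0, [356, 90, 27, 27, 433])
```

```bash
sed -i 's/X=pin+R\[:,0\]\*(L\*s+w\*c)/X=pin+np.r_[R[:2,0],0]\/np.linalg.norm(R[:2,0])*(L*s+w*c)/' h.py
python3 -c "
from h import *
for i in range(2): print(swing()[:4],scene_ring())
im=imaging.read_camera('scene'); im2=imaging.read_camera('wrist')
c=cv2.resize(im[60:140,350:430],None,fx=5,fy=5,interpolation=cv2.INTER_CUBIC)
d=cv2.resize(im2[100:320,240:400],None,fx=1.8,fy=1.8,interpolation=cv2.INTER_CUBIC)
save('m3.png',np.hstack([c[:396],d[:396]]))
"
```

```text
(-1.0, 149, 3.37, 12.05) (-2.0, [356, 90, 27, 28, 447])
(-1.0, 149, 3.37, 12.15) (-2.0, [356, 90, 27, 28, 433])
```

View pics/m3.png

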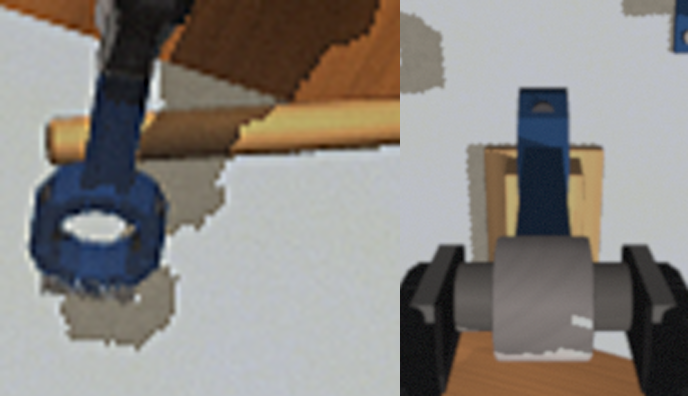

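```bash
python3 -m jog '[0,0,0,0,0,0, 0,0,0,0,0,0, 0,0,0,0,0,0, 0,0,0,0,0,0, 0,0,0,0,0,0, 0,0,0,0,0,0, 0,0,0,0,0,0, 0,0,0,0,0,0]' 0.4858 20|grep -E "clock|finger|eef"
python3 -c "
from h import *
print(swing()[:4],scene_ring())"
python3 -m jog '[0,0,0,0,0,0, 0,0,0,0,0,0, 0,0,0,0,0,0]' 0.489 20|grep -E "clock|finger|eef"
cat >> h.py <<'E'
from scipy.spatial.transform import Rotation as Ro
def goto(pinT,yaw):
    """jog numbers from measured pose to pin target with tool heading yaw, keeping the tilt"""
    o=arm.get_obs();R=np.array(o["orientation"]);p=np.array(o["eef_pos"]);pin=p-R[:,2]*.020
    dy=yaw+90-np.degrees(np.arctan2(-R[1,1],-R[0,1])); D=Ro.from_euler('z',dy,degrees=True).as_matrix()
    T=np.array(pinT)+D@R[:,2]*.020
    print("pin",pin.round(4),"dyaw",round(dy,2),"shift",(R.T@(T-p)/.25).round(4),"turn",(Ro.from_matrix(R.T@D@R).as_rotvec()/2/np.pi).round(5),"vertical unit(10mm down)",(R.T@[0,0,-.01]/.25).round(4))
E
python3 -c "
from h import *
print(swing()[:4],scene_ring()); goto([.642,.0954,.275],21.6)"
```

```text
clock: 13.35
eef_pos: [0.5172, 0.1957, 0.2538]
finger_force: 3.4
(-1.0, 149, 3.37, 13.35) (-2.0, [356, 90, 27, 28, 446])
clock: 13.82
eef_pos: [0.5172, 0.1956, 0.2538]
finger_force: 9.1
(-1.0, 149, 9.12, 13.825) (-2.0, [356, 90, 27, 27, 439])
pin [0.5196 0.1965 0.2736] dyaw 2.66 shift [ 0.3286  0.5417 -0.047 ] turn [-0.00093 -0.      -0.00733] vertical unit(10mm down) [0.005  0.     0.0397]
```

```bash
python3 -m jog '[0.0131,0.0217,-0.0019,0,0,0, 0.0263,0.0433,-0.0038,0,0,0, 0.0394,0.065,-0.0056,0,0,0, 0.0427,0.0704,-0.0061,0,0,0, 0.0427,0.0704,-0.0061,0,0,0, 0.0427,0.0704,-0.0061,0,0,0, 0.0427,0.0704,-0.0061,0,0,0, 0.0394,0.065,-0.0056,0,0,0, 0.0263,0.0433,-0.0038,0,0,0, 0.0131,0.0217,-0.0019,-0.0009,0,-0.0073]' 0.492 20
python3 -m jog '[0,0,0,0,0,0, 0,0,0,0,0,0, 0,0,0,0,0,0, 0,0,0,0,0,0]' |grep -E "clock|eef|finger"
cat > look.py <<'E'
from h import *
goto([.642,.0954,.275],21.6); o=arm.get_obs(); print(swing()[:4])
R=np.array(o["orientation"]);p=np.array(o["eef_pos"]);pm=params("wrist");Mi=np.linalg.inv(pm["mount"])
im=imaging.read_camera("wrist").astype(int)
def pw(X):
    q=pm["camera_matrix"]@(Mi@np.r_[R.T@(np.array(X)-p),1])[:3]; return (q[:2]/q[2]).round(1)
c=np.array([.642,.0954,0]);a=np.radians(21.6);ex=np.array([np.cos(a),np.sin(a),0]);ey=np.array([-np.sin(a),np.cos(a),0])
print("pred mouth +x corners",[pw(c+ex*.047+s*ey*.0285+[0,0,.078]) for s in(1,-1)],"-x",[pw(c-ex*.047+s*ey*.0285+[0,0,.078]) for s in(1,-1)])
pin=p-R[:,2]*.02;print("pin px",pw(pin),"foot edges",[pw(pin-[0,0,.152]+ex*.02+s*ey*.011) for s in (1,-1)])
d=im[...,2]-im[...,0]
print("blue rows",[ (r,np.flatnonzero(d[r]>20)[[0,-1]].tolist(),int((d[r]>20).sum())) for r in range(60,200,10) if (d[r]>20).any()])
E
python3 look.py
```

```text
clock: 15.18
eef_pos: [0.6403, 0.0937, 0.255]
orientation: [[0.922, 0.368, -0.117], [0.365, -0.93, -0.046], [-0.126, -0.0, -0.992]]
ft_force: [-0.9, 0.1, -3.3]
grip_width: 0.0433
finger_force: 15.6
clock: 15.68
eef_pos: [0.6395, 0.0947, 0.2553]
finger_force: 15.6
pin [0.6418 0.0957 0.2751] dyaw 0.01 shift [0.0005 0.0012 0.0005] turn [-0.e+00 -0.e+00 -2.e-05] vertical unit(10mm down) [0.005  0.     0.0397]
(21.5, 88, 15.61, 15.675)
pred mouth +x corners [array([291.3, 111.5]), array([348.1, 111.6])] -x [array([294.3, 197.8]), array([344.9, 197.8])]
pin px [319.8 271.6] foot edges [array([307.2, 148.9]), array([331.7, 148.9])]
blue rows [(60, [615, 639], 24), (70, [601, 638], 16), (90, [282, 358], 77), (100, [283, 358], 58), (110, [283, 358], 76), (120, [284, 357], 74), (130, [284, 356], 73), (140, [285, 356], 72), (150, [285, 355], 71), (160, [285, 355], 60), (170, [286, 354], 69), (180, [286, 354], 64), (190, [293, 348], 56)]
```

```bash
python3 -m jog '[0.005,0.0012,0.0397,0,0,0, 0.0069,0,0.0546,0,0,0, 0.0069,0,0.0546,0,0,0, 0.005,0,0.0397,0,0,0, 0.0025,0,0.02,0,0,0]'|grep -E "clock|eef|ft|finger"; python3 -m jog '[0.004,0,0.032,0,0,0, 0.004,0,0.032,0,0,0, 0.004,0,0.032,0,0,0, 0.004,0,0.032,0,0,0, 0,0,0,0,0,0]' |grep -E "clock|eef|ft|finger"; python3 -c "
from h import *
goto([.642,.0954,.158],21.6); print(arm.get_obs()['ft_force'],arm.get_obs()['torque'])"
```

```text
clock: 16.4
eef_pos: [0.6392, 0.0942, 0.2013]
ft_force: [-0.6, 0.7, -2.2]
finger_force: 15.6
clock: 17.02
eef_pos: [0.6391, 0.0942, 0.1693]
ft_force: [0.1, -0.3, -3.6]
finger_force: 15.6
pin [0.6414 0.0951 0.1891] dyaw 0.02 shift [ 0.0184 -0.0002  0.1231] turn [-1.e-05 -0.e+00 -5.e-05] vertical unit(10mm down) [0.0051 0.     0.0397]
[ 0.07069604 -0.28757717 -3.5932225 ] [ 0.08369143 -0.06356557  0.03482728]
```

```bash
python3 -m jog '[0.006,0,0.028,0,0,0, 0.0036,0,0.028,0,0,0, 0.0025,0,0.02,0,0,0, 0.0013,0,0.01,0,0,0, 0,0,0,0,0,0, 0,0,0,0,0,0]'|grep -E "clock|eef|ft|finger";python3 -m jog '[0.0005,0,0.004,0,0,0, 0.0005,0,0.004,0,0,0, 0.0005,0,0.004,0,0,0,0,0,0,0,0,0]'|grep -E "clock|eef|ft|finger"; python3 -c "
from h import *
goto([.642,.0954,.158],21.6); print(arm.get_obs()['ft_force'],arm.get_obs()['torque'])"
```

```text
clock: 17.77
eef_pos: [0.6404, 0.0944, 0.1489]
ft_force: [2.1, -0.3, -2.4]
finger_force: 15.6
clock: 18.27
eef_pos: [0.6401, 0.0944, 0.1454]
ft_force: [-0.8, 0.4, -2.9]
finger_force: 15.6
pin [0.6425 0.0953 0.1653] dyaw 0.01 shift [ 0.002  -0.0009  0.0291] turn [-0.e+00 -0.e+00 -4.e-05] vertical unit(10mm down) [0.005  0.     0.0397]
[-0.8416229   0.40309911 -2.9127615 ] [ 0.08698635 -0.13741062 -0.02163222]
```

```bash
python3 -m jog '[0.0005,0,0.004,0,0,0, 0.0005,0,0.004,0,0,0, 0.0005,0,0.004,0,0,0,0,0,0,0,0,0]'|grep -E "clock|eef|ft|finger";python3 -m jog '[0.0005,0,0.004,0,0,0, 0.0005,0,0.004,0,0,0,0,0,0,0,0,0]'|grep -E "clock|eef|ft|finger"; python3 -m jog '[0.0005,0,0.004,0,0,0,0,0,0,0,0,0]'|grep -E "clock|eef|ft|finger"
```

```text
clock: 18.77
eef_pos: [0.6403, 0.0944, 0.1428]
ft_force: [0.1, 0.4, -0.4]
finger_force: 15.8
clock: 19.15
eef_pos: [0.6411, 0.0946, 0.1428]
ft_force: [-2.0, 0.5, 8.1]
finger_force: 16.8
clock: 19.4
eef_pos: [0.6416, 0.0946, 0.1427]
ft_force: [-2.0, 0.3, 11.7]
finger_force: 17.2
```

```bash
python3 -m jog '[-0.001,0,-0.008,0,0,0,0,0,0,0,0,0,0,0,0,0,0,0]'|grep -E "clock|eef|ft|finger"; python3 -m jog '[0,0,0,0,0,0,0,0,0,0,0,0]' 0.488 20|grep -E "clock|eef|ft|finger";python3 -m jog '[0,0,0,0,0,0,0,0,0,0,0,0,0,0,0,0,0,0]' 0.4855 20|grep -E "clock|eef|ft|finger"
sed -i 's/\*\.020\{0,1\}\b/*.0155/g' h.py; python3 -c "
from h import *
print(swing()[:4]); goto([.642,.0954,.158],21.6)
print(arm.get_obs()['torque'])"
```

```text
clock: 19.77
eef_pos: [0.6409, 0.0943, 0.1427]
ft_force: [-1.2, 0.3, 5.9]
finger_force: 16.6
clock: 20.02
eef_pos: [0.6409, 0.0943, 0.1427]
ft_force: [-1.4, 0.6, 6.2]
finger_force: 12.0
clock: 20.4
eef_pos: [0.6403, 0.0944, 0.1416]
ft_force: [-0.8, -0.4, 3.9]
finger_force: 2.9
(19.0, 95, 2.94, 20.4)
pin [0.6421 0.0951 0.1569] dyaw 0.01 shift [-0.0004 -0.0013 -0.0042] turn [-0.e+00 -0.e+00 -4.e-05] vertical unit(10mm down) [0.005  0.     0.0397]
[-0.07139304  0.10234891  0.04085317]
```

```bash
python3 -m jog '[0,0,0,0,0,0,0,0,0,0,0,0]' 0.475 20|grep -E "clock|eef|ft|finger"; python3 -m jog '[0,0,0,0,0,0,0,0,0,0,0,0,0,0,0,0,0,0,0,0,0,0,0,0]' 0.2 20|grep -E "clock|eef|ft|finger|grip"
python3 -c "
from h import *
im=imaging.read_camera('wrist').astype(int);o=arm.get_obs();R=np.array(o['orientation']);p=np.array(o['eef_pos']);pm=params('wrist');Mi=np.linalg.inv(pm['mount'])
q=pm['camera_matrix']@(Mi@np.r_[R.T@(np.array([.642,.0954,.158])-p),1])[:3];print('pred pin',q[:2]/q[2])
x=slice(312,328);print([(r,im[r,x].mean(0).round().astype(int).tolist()) for r in range(180,340,8)])"
```

```text
clock: 20.7
eef_pos: [0.6398, 0.0945, 0.1408]
ft_force: [0.1, -0.2, -0.5]
finger_force: 0.0
clock: 21.2
eef_pos: [0.6402, 0.0944, 0.1416]
ft_force: [0.3, 0.1, -0.2]
grip_width: 0.0683
finger_force: 0.0
pred pin [319.15174161 267.95700808]
[(180, [40, 69, 107]), (188, [21, 32, 48]), (196, [21, 32, 48]), (204, [21, 32, 48]), (212, [20, 32, 48]), (220, [21, 32, 48]), (228, [22, 33, 49]), (236, [22, 33, 49]), (244, [77, 73, 72]), (252, [97, 91, 90]), (260, [107, 101, 99]), (268, [117, 110, 108]), (276, [126, 119, 117]), (284, [131, 124, 121]), (292, [127, 120, 118]), (300, [193, 195, 192]), (308, [185, 176, 172]), (316, [192, 196, 200]), (324, [192, 195, 197]), (332, [192, 195, 198])]
```

```bash
python3 -m jog '[0,0,-0.03,0,0,0, 0,0,-0.06,0,0,0, 0,0,-0.1,0,0,0, 0,0,-0.15,0,0,0, 0,0,-0.1,0,0,0, 0,0,-0.05,0,0,0, 0,0,0,0,0,0, 0,0,0,0,0,0, 0,0,0,0,0,0]' 0 |grep -E "clock|eef|ft|finger|grip"
python3 -c "
from h import *
im=imaging.read_camera('wrist').astype(int);o=arm.get_obs();R=np.array(o['orientation']);p=np.array(o['eef_pos']);pm=params('wrist');Mi=np.linalg.inv(pm['mount'])
q=pm['camera_matrix']@(Mi@np.r_[R.T@(np.array([.642,.0954,.158])-p),1])[:3];print('pred pin',q[:2]/q[2])
m=((im.max(2)-im.min(2)<14)&(im.max(2)<185)&(im.min(2)>50)).astype('uint8');m[:,:270]=0;m[:,370:]=0
k,l,s,c=cv2.connectedComponentsWithStats(m);print([(a.tolist(),b.round(1).tolist()) for a,b in zip(s[1:],c[1:]) if a[4]>60])
print(o['ft_force'])
a=imaging.read_camera('scene').astype(int);b=cv2.imread('pics/scene0.png')[...,::-1].astype(int)
print('red area diff',abs(a-b)[240:340,160:280].mean(), 'pin in scene',proj('scene',[.642,.0954,.158]))
m=((a.max(2)-a.min(2)<16)&(a.min(2)>90)).astype('uint8');u,v=proj('scene',[.642,.0954,.158]).astype(int);w=a[v-14:v+15:4,u-14:u+15:4].sum(2)//3;print(w)"
```

```text
clock: 22.38
eef_pos: [0.6538, 0.1, 0.2616]
ft_force: [-0.3, -0.1, 0.1]
grip_width: 0.0853
finger_force: 0.0
pred pin [319.40089424 197.04984854]
[([270, 0, 100, 339, 24143], [318.7, 187.2]), ([287, 107, 9, 9, 65], [291.0, 110.9])]
[-0.32094838  0.35939792  0.29855136]
red area diff 3.7362777777777776 pin in scene [408.93899503 157.45395618]
[[193 196 195 198 194 194 208 120]
 [194 193 172 184 150 198 119 115]
 [195 208 158 194 188 139 118 118]
 [194 162 165 189 187 136 197 200]
 [193  95 117 134 119 124 193 193]
 [190 118  82 114 123 122 196 196]
 [198  45  48  89  72 196 193 193]
 [ 79  42  55  53  67  66  96 112]]
```

```bash
python3 -c "
from h import *
im=imaging.read_camera('wrist').astype(int)
print([(r,im[r,316:324].mean((0,1)).round().astype(int).tolist(),(im[r,316:324,2]-im[r,316:324,0]).mean().round()) for r in range(100,240,6)])
print([(c,int(im[190:200,c].mean())) for c in range(280,362,4)])
print(arm.get_obs()['eef_pos'],arm.get_obs()['clock'])"
```

```text
[(100, 159, np.float64(3.0)), (106, 70, np.float64(66.0)), (112, 70, np.float64(65.0)), (118, 64, np.float64(58.0)), (124, 54, np.float64(50.0)), (130, 56, np.float64(52.0)), (136, 44, np.float64(38.0)), (142, 42, np.float64(31.0)), (148, 51, np.float64(46.0)), (154, 63, np.float64(59.0)), (160, 31, np.float64(27.0)), (166, 30, np.float64(25.0)), (172, 28, np.float64(25.0)), (178, 30, np.float64(26.0)), (184, 85, np.float64(-7.0)), (190, 130, np.float64(-10.0)), (196, 160, np.float64(-12.0)), (202, 173, np.float64(2.0)), (208, 172, np.float64(-0.0)), (214, 166, np.float64(-8.0)), (220, 175, np.float64(6.0)), (226, 174, np.float64(4.0)), (232, 174, np.float64(2.0)), (238, 174, np.float64(4.0))]
[(280, 174), (284, 165), (288, 99), (292, 107), (296, 96), (300, 79), (304, 87), (308, 156), (312, 155), (316, 153), (320, 152), (324, 150), (328, 148), (332, 146), (336, 89), (340, 88), (344, 87), (348, 120), (352, 111), (356, 175), (360, 175)]
[0.65419351 0.10000022 0.26224519] 22.525
```

```bash
python3 -c "
from rig import arm
print(arm.finish_job())"
```

```text
the job is handed in; nothing more can be done
None
```

The job is handed in (verdict not shown): the blue rod was lifted by its pin, hung plumb and steady to within about 2° – friction first held it 7–8° off, so I tilted the gripper about 7° to true it – then lowered to the floor of the blue pocket, released and left standing upright; the red rod was never touched.

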